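# Load the condiment caddy

## Task

The salt shaker and the spice jar are already in the two front corners of the oak condiment caddy; leave them there and load the rest for service: the olive oil bottle directly behind the salt, the dark sauce bottle directly behind the spice jar, the honey jar in the back row between the two bottles, and the pepper mill in the front row between the salt and the spice jar. Set each one down gently so that it stands upright on the floor of its own well, and do not knock anything over or push the espresso cup about.

Things in the scene. Friction and masses are not known exactly. Their poses are not given: they have to be found in the camera images.
- caddy: Oak condiment caddy, fixed, 170 mm deep (x), 284 wide (y), top 34 mm above the worktop; thin steel rail round back and sides to 65 mm. Origin under its centre, on the worktop; x to its back (away from the robot), y left, z up. Round wells, floors at z = 14 mm: front row x = -48 mm at y = +94, 0, -94; back row x = +31.5 mm at y = +94, 0, -94. 'Behind' = same y, back row.
- salt_shaker: Salt shaker, clear with a grey domed top, 44 mm across, 90 mm tall, standing in one front corner well of the caddy (54 mm across). Its origin is the centre of its underside; z is up.
- spice_jar: Spice jar, glass with a black lid, 41 mm across, 105 mm tall, standing in the other front corner well of the caddy (54 mm across). Its origin is the centre of its underside; z is up.
- oil_bottle: Olive oil bottle, tall, olive green with a black cap, 235 mm tall; round body 62 mm across, tapering to a neck; the cap is 32 mm across from 208 to 235 mm above its underside, a good place to grip from above. Its well is 72 mm across. About 0.48 kg. Its origin is the centre of its underside; z is up.
- sauce_bottle: Sauce bottle, dark brown with a red cap, 165 mm tall; round body 64 mm across, tapering to a neck; the cap is 32 mm across from 146 to 165 mm above its underside and can be gripped from above. Its well is 72 mm across. About 0.48 kg. Its origin is the centre of its underside; z is up.
- honey_jar: Honey jar, glass with a pale metal lid, 110 mm tall, body square with rounded corners, 69 mm across the flats and 82 mm over the corners up to 80 mm high; the round lid, 66 mm across and 99 to 110 mm above the underside, is the place to grip. Its well is 91 mm across. About 0.45 kg. Its origin is the centre of its underside; z is up.
- pepper_mill: Pepper mill, turned dark wood with a small steel knob on top, 135 mm tall; base 48 mm across, waist 33 mm, round wooden head 41 mm across from 90 to 114 mm above its underside, a good place to grip. Its well is 58 mm across. About 0.19 kg. Its origin is the centre of its underside; z is up.
- espresso_cup: White espresso cup with a handle, 64 mm across, 88 mm with the handle, 50 mm tall, standing among the things to be moved; it stays where it is. Origin at its underside, midway between handle and far rim.
Not all that is in view belongs to the job. What is shaped like the pepper_mill but purple is not meant.

How it is judged:
By the outcome, as a careful person would: the job done as asked, in the order asked, and still so for the second after the job is handed in, with the robot touching nothing.
It also fails if it takes over 134 s, if anything falls off the work surface, if the arm or the gripper's body presses on something with over 40 N, if the wrist force passes 120 N, or if a joint passes its speed limit or range.

## Robot

A 7-joint arm with a two-finger parallel gripper is mounted at the origin on a cart in front of the work surface, level with it; the furniture and walls round the work are solid. World frame = base frame: x ahead of the robot, y to its left, z up, the work surface at z = 0. Lengths are in m, angles in rad, forces in N, time in s.
With the tool pointing down it reaches from about 0.425 to 0.925 m from the base axis. Payload 6.8 kg.
Tool frame: the origin (TCP) lies midway between the tips of the shut fingers; the grasp point (between the pads) lies 19 mm behind it; z points along the fingers, y is the line along which they close (so a half turn about z gives the same grasp; the last joint's range is limited). The gripper opens to 85 mm and grips with 20 to 120 N. Pads are 22 mm wide; open, the fingers measure 114 mm over their backs; the gripper's body (76 mm by 85 mm) begins 54 mm behind the grasp point. The pads swing forward as they close: fully open they stand 13 mm farther back than shut.
Start: joints at [-1.261, 0.477, 0.022, 1.555, -0.011, 1.109, -0.083], TCP at [0.274, 0.617, 0.231] pointing down, gripper open.
Joint ranges: [-2.96, 2.96], [-0.34, 2.1], [-1.41, 1.46], [0.24, 2.44], [-1.37, 4.51], [0.17, 1.92], [-2.96, 2.96]. Speed limits (rad/s): [2.39, 2.39, 3.14, 3.14, 3.14, 3.14, 3.14].

## Interface

Orientations are given as a rotation vector (axis times angle).
In Python, from bench import status, vision, r gives the robot as it stands. The module is installed in compiled form; this text tells all that it offers.
- The arm moves only by the shell command python3 -m handwheel 'ROWS' [OPENING] [FORCE]. ROWS is JSON, a list of rows, each an object with "dp": the shift along the tool's x, y, z in m, a list of three; "delta_rot": the turn, a rotation vector about the tool's x, y, z in rad, a list of three. In form: [{"dp": [x, y, z], "delta_rot": [rx, ry, rz]}, ...]. A call has 1 to 12 rows; each row is the pose to reach, as a shift and turn from the pose commanded when the call began, along the tool's axes at that moment; what a row does not reach only later rows make up. A row lasts 1/8 s, in which the tool goes at most 62.5 mm and 10.7 degrees, less where a joint would pass 70% of its speed; a pose out of reach is approached as far as the arm can. A call with a gripper value outside its range is refused whole. OPENING is the opening, from 0 (shut) to 1 (fully open), set as the call begins (- or left out, the last holds). The fingers move at their own pace and stop on an object; FORCE is the grip in N (left out, the last holds). Time passes only in rows, so rows that repeat a pose let the fingers close. It gives the time, the measured TCP pose, the force, the opening and the grip force at its end, in the units of the state.
- status.get_obs(): the state, without advancing time (a new reading comes with each control period).
- vision.grab_frame(name): name is "scene" or "side" or "wrist"; returns a dict with "img" (384x512x3 uint8, blue, green, red), "fovy" (degrees; the focal length in pixels is half the picture's height over the tangent of half this angle, whatever the lens; pixels are square), "cx", "cy" (the principal point, pixels), "distortion" ([k1, k2, p1, p2, k3] as OpenCV has them; the pictures are not rectified), "world_from_camera" (4x4, takes a point from camera to world coordinates). Camera axes: x right, y up, looking along -z (the intrinsics and any distortion apply to the point x, -y, -z); pixel columns grow to the right and rows downward; lengths in m; the calibration is good to about 2 mm. A picture is of the moment at which its call begins. There is no depth.
- r.hand_in(): hands the job in; it is judged then, once.
The state is a dict: "clock": time; "joints": joint angles; "qvel": joint speeds; "tau": joint torques, N m; "tcp_pos": TCP position; "orientation": TCP orientation; "contact_force": force on the tool from outside, world axes, zero at the start; "moment": the same for the moment, N m; "grip_width": finger opening in m; "gripper_force": force on a finger pad.
Only numpy, scipy, OpenCV 4.12 (cv2) and the standard library are available. Lean on these libraries where they do the work, as an engineer would, in place of code of your own. Each camera call takes 0.05 s, during which the arm holds its last target. There are 200 camera calls.

## Working session

There is one attempt and no reset: what is moved stays moved. The work goes in short steps, Python scripts to look and compute and a shell command to move; the robot and the scene stay as the last step left them, time stands still between calls to the robot, and variables do not carry over. Pictures are saved under pics/ and viewed, at most 14 in all, crops included, and the job is handed in when it is done.

```bash
mkdir -p pics; ls; python3 - <<'E'
from bench import status, vision, r
import cv2, json, numpy as np, pickle
print(status.get_obs())
F={}
for n in("scene","side","wrist"):
    f=vision.grab_frame(n);F[n]=f
    cv2.imwrite(f"pics/{n}0.png",f["img"])
    print(n,f["fovy"],f["cx"],f["cy"],f["distortion"],np.round(f["world_from_camera"],3).tolist())
pickle.dump(F,open("f0.pkl","wb"))
E
```

```text
pics
{'clock': 0.0, 'joints': array([-1.26109656,  0.47781599,  0.02232117,  1.55643386, -0.01152942,
        1.10932196, -0.08310792]), 'qvel': array([-0.00232961, -0.00025874,  0.00031792,  0.00012223,  0.00028793,
       -0.00012262,  0.00069877]), 'tau': array([ 2.05212045e-04, -5.96443820e+01,  1.60755605e+00, -2.81200004e+01,
        1.23343058e-02,  9.33537172e-03,  4.16800034e-07]), 'tcp_pos': array([0.27363615, 0.61639944, 0.23032213]), 'orientation': array([-6.51430245e-01, -3.07302165e+00,  2.87457908e-03]), 'contact_force': array([0.58886535, 0.19358697, 0.55842032]), 'moment': array([ 0.05498901, -0.0230914 , -0.01428055]), 'gripper_force': 0.0, 'grip_width': 0.08562305311197578}
scene 48.41161307534481 256.5745465561312 196.35701627878416 [-0.16049541  0.          0.          0.          0.        ] [[0.521, 0.421, -0.742, -0.387], [-0.853, 0.27, -0.446, -0.484], [0.013, 0.866, 0.5, 0.648], [0.0, 0.0, 0.0, 1.0]]
side 50.972789491010296 261.99479672062057 193.05500155068427 [-0.07077495  0.          0.          0.          0.        ] [[0.921, -0.339, 0.19, 0.678], [0.389, 0.793, -0.469, -0.472], [0.008, 0.506, 0.863, 0.941], [0.0, 0.0, 0.0, 1.0]]
wrist 66.8081803512776 258.4120684709548 193.30253097891563 [-0.07184414  0.          0.          0.          0.        ] [[0.405, -0.871, -0.28, 0.201], [0.914, 0.385, 0.126, 0.649], [-0.002, -0.307, 0.952, 0.373], [0.0, 0.0, 0.0, 1.0]]
```

View pics/scene0.png

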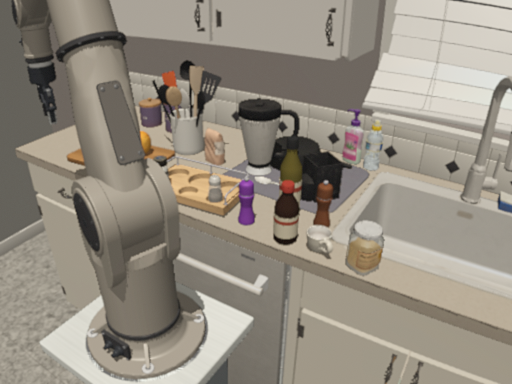

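View pics/side0.png

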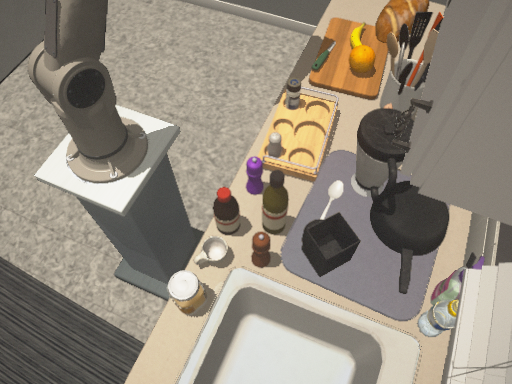

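```bash
cat > h.py <<'E'
import cv2, numpy as np
def K(f):
    h=f["img"].shape[0]; fl=h/2/np.tan(np.radians(f["fovy"])/2)
    return np.array([[fl,0,f["cx"]],[0,fl,f["cy"]],[0,0,1.]])
def ray(f,u,v):
    p=cv2.undistortPoints(np.array([[[u,v]]],float),K(f),np.array(f["distortion"]))[0,0]
    T=np.array(f["world_from_camera"]); d=T[:3,:3]@np.array([p[0],-p[1],-1]); return T[:3,3],d/np.linalg.norm(d)
def onz(f,u,v,z):
    o,d=ray(f,u,v); return o+d*(z-o[2])/d[2]
def tri(rays):
    A=sum(np.eye(3)-np.outer(d,d) for o,d in rays); b=sum((np.eye(3)-np.outer(d,d))@o for o,d in rays)
    p=np.linalg.solve(A,b); return p,[float(np.linalg.norm((np.eye(3)-np.outer(d,d))@(p-o))) for o,d in rays]
def proj(f,P):
    T=np.linalg.inv(np.array(f["world_from_camera"])); p=(T[:3,:3]@np.atleast_2d(P).T).T+T[:3,3]
    p=p*[1,-1,-1]; return cv2.projectPoints(p.reshape(-1,1,3),np.zeros(3),np.zeros(3),K(f),np.array(f["distortion"]))[0][:,0]
E
python3 - <<'E'
import pickle,cv2
F=pickle.load(open("f0.pkl","rb"))
a=F["side"]["img"][70:320,160:350]; b=F["scene"]["img"][140:280,140:400]
cv2.imwrite("pics/sidez.png",cv2.resize(a,None,fx=2.4,fy=2.4,interpolation=cv2.INTER_CUBIC)[:600])
cv2.imwrite("pics/scenez.png",cv2.resize(b,None,fx=3,fy=3,interpolation=cv2.INTER_CUBIC))
E
```

```text
(no output)
```

View pics/sidez.png

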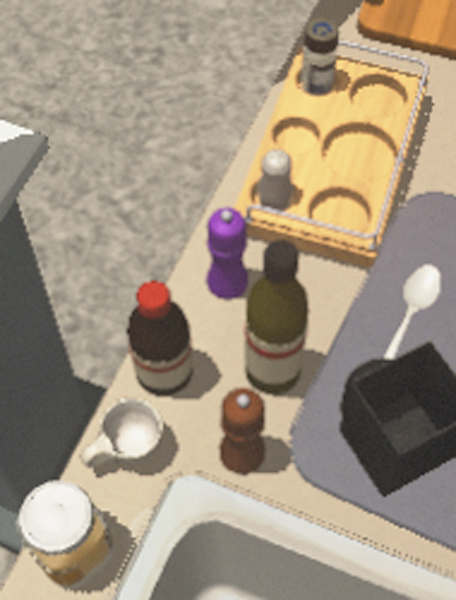

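View pics/scenez.png

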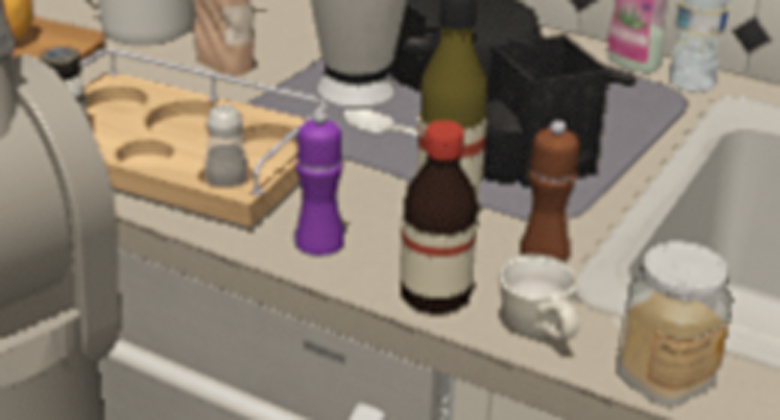

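View pics/wrist0.png

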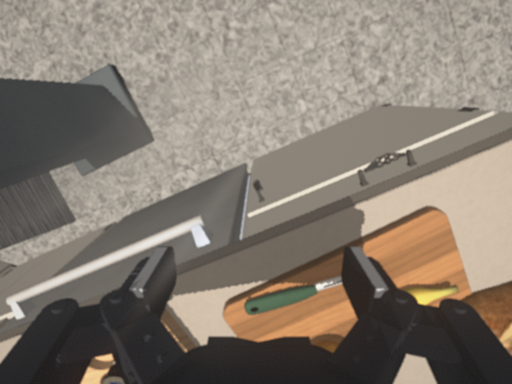

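```bash
python3 - <<'E'
import pickle;from h import *
F=pickle.load(open("f0.pkl","rb"));s,c=F["side"],F["scene"]
S=lambda u,v:(u/2.4+160,v/2.4+70)
C=lambda u,v:(u/3+140,v/3+140)
for n,a,b,z in [("sauce",(153,290),(446,130),.165),("pepper",(243,400),(558,126),.135),("honey",(57,515),(684,265),.110),("oil",(281,250),None,.235),("purple",(228,214),(321,117),.135),("salt",(276,158),(224,110),.104),("spice",(322,30),(62,58),.119)]:
    r1=onz(s,*S(*a),z); out=[np.round(r1,3)]
    if b: out+= [np.round(onz(c,*C(*b),z),3),np.round(tri([ray(s,*S(*a)),ray(c,*C(*b))])[0],3)]
    print(n,*out)
print("cup",onz(s,*S(131,430),.05).round(3),"handle",onz(s,*S(92,455),.04).round(3))
for n,p in dict(FR=(250,222),BR=(375,252),BL=(425,72),FL=(300,55)).items(): print(n,onz(s,*S(*p),.034).round(3))
E
```

```text
sauce [ 0.426 -0.079  0.165] [ 0.424 -0.086  0.165] [ 0.427 -0.082  0.164]
pepper [ 0.542 -0.137  0.135] [ 0.533 -0.139  0.135] [ 0.541 -0.135  0.131]
honey [ 0.43  -0.293  0.11 ] [ 0.424 -0.293  0.11 ] [ 0.429 -0.292  0.107]
oil [ 0.534 -0.034  0.235]
purple [0.448 0.047 0.135] [0.437 0.041 0.135] [0.447 0.048 0.13 ]
salt [0.457 0.157 0.104] [0.45  0.155 0.104] [0.456 0.16  0.1  ]
spice [0.44  0.345 0.119] [0.431 0.337 0.119] [0.439 0.347 0.115]
cup [ 0.438 -0.175  0.05 ] handle [ 0.412 -0.21   0.04 ]
FR [0.446 0.112 0.034]
BR [0.59  0.129 0.034]
BL [0.561 0.413 0.034]
FL [0.405 0.377 0.034]
```

```bash
cat >> h.py <<'E'
from scipy.spatial.transform import Rotation as Ro
def pose(yaw): # yaw: direction of tool -x in world; tool y = left of it
    c,s=np.cos(yaw),np.sin(yaw); return Ro.from_matrix(np.array([[-c,-s,0],[-s,c,0],[0,0,-1]]))
def plan(wps):
    from bench import status
    o=status.get_obs(); R=Ro.from_rotvec(o["orientation"]); p=np.array(o["tcp_pos"])
    m=R.as_matrix(); print("at",p.round(4),"yaw",round(float(np.arctan2(-m[1,0],-m[0,0])),4),"t",round(float(o["clock"]),2))
    for x,y,z,w in wps:
        print((x,y,z,w),"dp",(R.inv().apply(np.array([x,y,z])-p)).round(4).tolist(),"rot",(R.inv()*pose(w)).as_rotvec().round(3).tolist())
E
python3 -c "
from h import *
plan([(.274,.617,.36,-.42),(.57,.28,.36,.12)])"
```

```text
at [0.2737 0.6165 0.2305] yaw -0.4178 t 0.15
(0.274, 0.617, 0.36, -0.42) dp [-0.0001, 0.0004, -0.1295] rot [-0.001, 0.0, 0.002]
(0.57, 0.28, 0.36, 0.12) dp [-0.4074, -0.1875, -0.1292] rot [-0.001, -0.0, -0.538]
```

```bash
python3 - <<'E'
import pickle;from h import *
F=pickle.load(open("f0.pkl","rb"));s,c=F["side"],F["scene"]
b=onz(c,258,170,0);u=onz(c,187,150,0);print("blender base",b,"utens",u)
print("blender side base",onz(s,370,190,0), "lid by pair",tri([ray(c,262,105),ray(s,388,125)]))
for z in(.2,.3,.35,.4): print(z,proj(c,b+[0.03,.02,z]).round(0),proj(c,u+[.03,.02,z]).round(0))
E
```

```text
blender base [0.72942806 0.18264141 0.        ] utens [0.72941681 0.49342497 0.        ]
blender side base [0.73912154 0.16408703 0.        ] lid by pair (array([0.71807755, 0.17267304, 0.24072058]), [0.009105504687919024, 0.009105504687919045])
0.2 [[258. 110.]] [[185.  95.]]
0.3 [[259.  80.]] [[183.  68.]]
0.35 [[259.  64.]] [[182.  54.]]
0.4 [[259.  48.]] [[182.  39.]]
```

```bash
python3 -m handwheel '[{"dp":[0,0,-0.06],"delta_rot":[0,0,0]},{"dp":[-0.03,-0.01,-0.12],"delta_rot":[0,0,0]},{"dp":[-0.08,-0.03,-0.13],"delta_rot":[0,0,-0.13]},{"dp":[-0.13,-0.06,-0.13],"delta_rot":[0,0,-0.27]},{"dp":[-0.19,-0.08,-0.13],"delta_rot":[0,0,-0.4]},{"dp":[-0.24,-0.11,-0.13],"delta_rot":[0,0,-0.538]},{"dp":[-0.30,-0.135,-0.13],"delta_rot":[0,0,-0.538]},{"dp":[-0.35,-0.16,-0.13],"delta_rot":[0,0,-0.538]},{"dp":[-0.39,-0.18,-0.13],"delta_rot":[0,0,-0.538]},{"dp":[-0.407,-0.188,-0.13],"delta_rot":[0,0,-0.538]},{"dp":[-0.407,-0.188,-0.13],"delta_rot":[0,0,-0.538]}]' 1; python3 - <<'E'
from h import *
from bench import vision
import pickle
f=vision.grab_frame("wrist");pickle.dump(f,open("w1.pkl","wb"));cv2.imwrite("pics/w1.png",f["img"]);print(np.round(f["world_from_camera"],3).tolist())
E
```

```text
clock: 1.52
tcp_pos: [0.5699, 0.2794, 0.361]
orientation: [0.186, -3.136, 0.0]
contact_force: [0.2, 0.7, 0.2]
grip_width: 0.0851
gripper_force: 0.0
[[-0.119, -0.945, -0.304, 0.491], [0.993, -0.113, -0.036, 0.27], [-0.0, -0.306, 0.952, 0.504], [0.0, 0.0, 0.0, 1.0]]
```

View pics/w1.png

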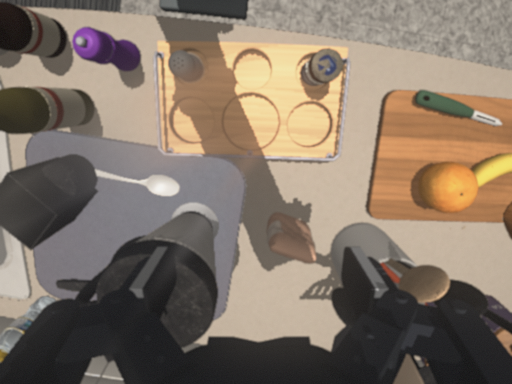

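```bash
python3 - <<'E'
import pickle;from h import *
f=pickle.load(open("w1.pkl","rb"));im=f["img"]
c=im[20:175,140:370];cv2.imwrite("pics/w1z.png",cv2.resize(c,None,fx=3.4,fy=3.4,interpolation=cv2.INTER_CUBIC))
W=np.array([[-48,94],[-48,0],[-48,-94],[31.5,94],[31.5,0],[31.5,-94]])/1000
px={1:(252,69),3:(309,124),4:(251,121),5:(190,120)}
A=np.array([W[i] for i in px]);B=np.array([onz(f,*p,.034)[:2] for p in px.values()]);print(B.round(4))
a0,b0=A.mean(0),B.mean(0);H=(A-a0).T@(B-b0);th=np.arctan2(H[0,1]-H[1,0],H[0,0]+H[1,1]);R=np.array([[np.cos(th),-np.sin(th)],[np.sin(th),np.cos(th)]])
t=b0-R@a0;print("caddy",t,th,((R@A.T).T+t-B).round(4))
# rim circles predicted
D=[54,58,54,72,91,72]
big=cv2.imread("pics/w1z.png")
for w,d in zip(W,D):
    a=np.linspace(0,2*np.pi,60);P=np.c_[(R@w+t)[0]+d/2000*np.cos(a),(R@w+t)[1]+d/2000*np.sin(a),np.full(60,.034)]
    q=((proj(f,P)-[140,20]+.5)*3.4-.5);cv2.polylines(big,[q.round().astype(np.int32)],True,(255,0,0),1)
q=np.array([[-85,142],[85,142],[85,-142],[-85,-142]])/1000
q=(R@q.T).T+t;q=((proj(f,np.c_[q,np.full(4,.034)])-[140,20]+.5)*3.4-.5);cv2.polylines(big,[q.round().astype(np.int32)],True,(0,0,255),1)
cv2.imwrite("pics/w1o.png",big)
E
```

```text
[[0.447  0.2549]
 [0.5173 0.3537]
 [0.5239 0.2621]
 [0.5334 0.1662]]
caddy [0.49381615 0.25827446] 0.08280194596819572 [[-0.001  -0.0006]
 [ 0.0001  0.0008]
 [ 0.0013 -0.0012]
 [-0.0004  0.001 ]]
```

View pics/w1o.png

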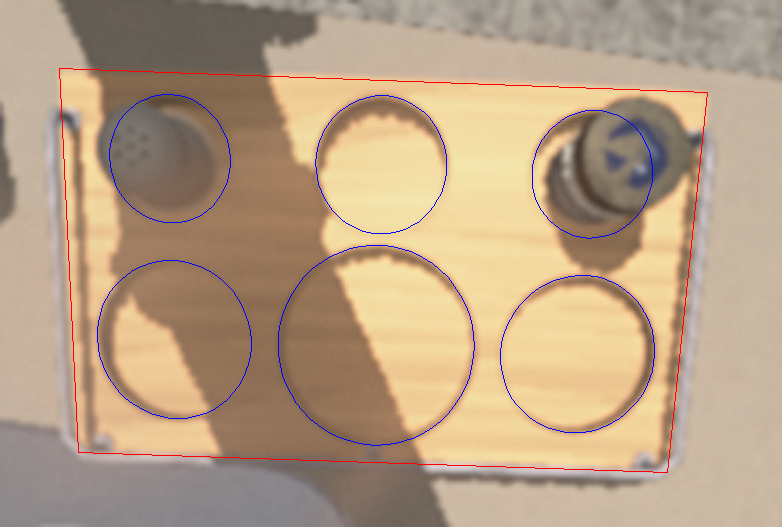

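```bash
python3 -c "
from h import *
plan([(.57,-.12,.38,.083)])"
```

```text
at [0.5688 0.2812 0.361 ] yaw 0.1212 t 1.57
(0.57, -0.12, 0.38, 0.083) dp [0.0473, -0.3984, -0.0193] rot [0.001, -0.001, 0.038]
```

```bash
python3 -m handwheel '[{"dp":[0.01,-0.05,-0.02],"delta_rot":[0,0,0.02]},{"dp":[0.015,-0.11,-0.02],"delta_rot":[0,0,0.038]},{"dp":[0.02,-0.165,-0.02],"delta_rot":[0,0,0.038]},{"dp":[0.025,-0.22,-0.02],"delta_rot":[0,0,0.038]},{"dp":[0.03,-0.275,-0.02],"delta_rot":[0,0,0.038]},{"dp":[0.035,-0.33,-0.02],"delta_rot":[0,0,0.038]},{"dp":[0.045,-0.38,-0.02],"delta_rot":[0,0,0.038]},{"dp":[0.047,-0.4,-0.02],"delta_rot":[0,0,0.038]},{"dp":[0.047,-0.4,-0.02],"delta_rot":[0,0,0.038]},{"dp":[0.047,-0.4,-0.02],"delta_rot":[0,0,0.038]}]'; python3 - <<'E'
from h import *
from bench import vision,status
import pickle
for i in range(4):
    f=vision.grab_frame("wrist");o=status.get_obs();print(o["tcp_pos"].round(4),o["qvel"].round(3).max(),np.array(f["world_from_camera"])[:3,3].round(4))
pickle.dump(f,open("w2.pkl","wb"));cv2.imwrite("pics/w2.png",f["img"])
E
```

```text
clock: 2.82
tcp_pos: [0.5713, -0.1195, 0.3811]
orientation: [0.136, -3.139, -0.002]
contact_force: [0.2, -0.3, -0.0]
grip_width: 0.0853
gripper_force: 0.0
[ 0.5714 -0.1196  0.3811] 0.009 [ 0.4926 -0.1265  0.5236]
[ 0.5713 -0.12    0.3812] 0.011 [ 0.4926 -0.1266  0.5237]
[ 0.5712 -0.1205  0.3812] 0.011 [ 0.4926 -0.1269  0.5237]
[ 0.5711 -0.121   0.3812] 0.008 [ 0.4925 -0.1273  0.5237]
```

View pics/w2.png

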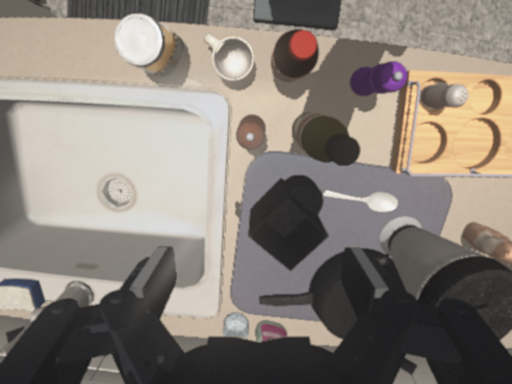

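```bash
python3 - <<'E'
import pickle;from h import *
f=pickle.load(open("w2.pkl","rb"));im=f["img"]
cv2.imwrite("pics/w2z.png",cv2.resize(im[5:185,105:370],None,fx=3,fy=3,interpolation=cv2.INTER_CUBIC))
E
```

```text
(no output)
```

View pics/w2z.png

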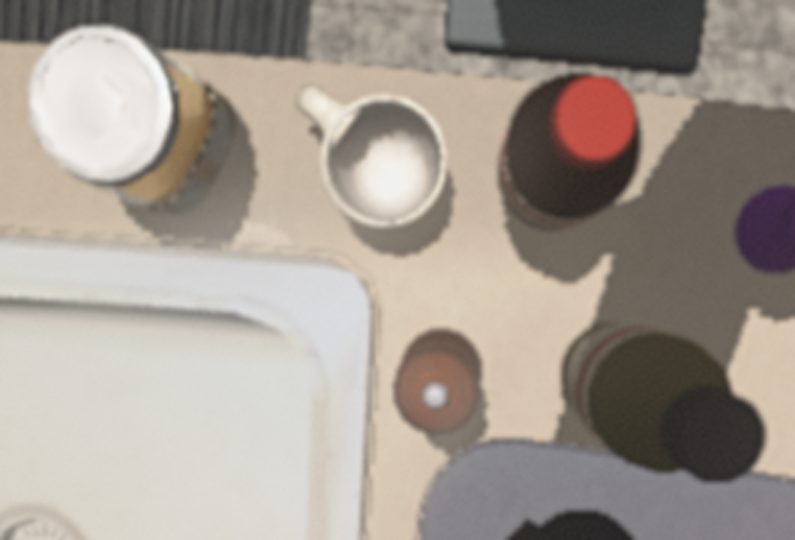

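```bash
python3 - <<'E'
import pickle;from h import *
f=pickle.load(open("w2.pkl","rb"))
for n,(u,v),z in [("oil",(716,433),.235),("sauce",(597,119),.165),("honey",(101,103),.11),("pepper",(435,396),.135)]:
    print(n,onz(f,(u+1)/3+105-.5,(v+1)/3+5-.5,z).round(4))
# check: project oil cap rim from estimate
R={"oil":(.016,.235),"sauce":(.016,.165),"honey":(.033,.11)}
for n,(u,v) in dict(oil=(716,433),sauce=(597,119),honey=(101,103)).items():
    r,z=R[n];p=onz(f,(u+1)/3+104.5,(v+1)/3+4.5,z);a=np.linspace(0,6.283,60)
    q=(proj(f,np.c_[p[0]+r*np.cos(a),p[1]+r*np.sin(a),np.full(60,z)])-[104.5,4.5])*3-1
    print(n,q.min(0).round(),q.max(0).round())
plan([(.5344,-.034,.38,.083)])
E
```

```text
oil [ 0.5315 -0.0383  0.235 ]
sauce [ 0.4267 -0.0812  0.165 ]
honey [ 0.4267 -0.291   0.11  ]
pepper [ 0.5399 -0.1344  0.135 ]
oil [668. 385.] [763. 480.]
sauce [555.  73.] [639. 164.]
honey [28. 22.] [175. 182.]
at [ 0.5711 -0.121   0.3812] yaw 0.0849 t 3.02
(0.5344, -0.034, 0.38, 0.083) dp [0.0292, 0.0898, 0.0013] rot [0.0, 0.0, 0.002]
```

```bash
python3 -m handwheel '[{"dp":[0.016,0.04,0],"delta_rot":[0,0,0]},{"dp":[0.0325,0.0858,0.02],"delta_rot":[0,0,0]},{"dp":[0.0325,0.0858,0.05],"delta_rot":[0,0,0]},{"dp":[0.0325,0.0858,0.09],"delta_rot":[0,0,0]},{"dp":[0.0325,0.0858,0.13],"delta_rot":[0,0,0]},{"dp":[0.0325,0.0858,0.16],"delta_rot":[0,0,0]},{"dp":[0.0325,0.0858,0.176],"delta_rot":[0,0,0]},{"dp":[0.0325,0.0858,0.176],"delta_rot":[0,0,0]},{"dp":[0.0325,0.0858,0.176],"delta_rot":[0,0,0]}]'; python3 -c "
from h import *
plan([(.5315,-.0383,.205,.083)])"
```

```text
clock: 4.15
tcp_pos: [0.5324, -0.0398, 0.2065]
orientation: [-0.129, 3.137, 0.0]
contact_force: [0.4, 0.8, 0.7]
grip_width: 0.0855
gripper_force: 0.0
at [ 0.5324 -0.0398  0.2065] yaw 0.0823 t 4.15
(0.5315, -0.0383, 0.205, 0.083) dp [0.0007, 0.0016, 0.0015] rot [0.0, 0.002, -0.001]
```

Good; close gently.

```bash
python3 -m handwheel '[{"dp":[0.0007,0.0016,0.0015],"delta_rot":[0,0,0]},{"dp":[0.0007,0.0016,0.0015],"delta_rot":[0,0,0]},{"dp":[0.0007,0.0016,0.0015],"delta_rot":[0,0,0]},{"dp":[0.0007,0.0016,0.0015],"delta_rot":[0,0,0]},{"dp":[0.0007,0.0016,0.0015],"delta_rot":[0,0,0]},{"dp":[0.0007,0.0016,0.0015],"delta_rot":[0,0,0]},{"dp":[0.0007,0.0016,0.0015],"delta_rot":[0,0,0]},{"dp":[0.0007,0.0016,0.0015],"delta_rot":[0,0,0]}]' 0 60; python3 -c "
from h import *
plan([(.5315,-.0383,.205,.083)])"
```

```text
clock: 5.15
tcp_pos: [0.5312, -0.038, 0.2044]
orientation: [-0.129, 3.138, 0.001]
contact_force: [-0.5, 2.1, 5.6]
grip_width: 0.0293
gripper_force: 59.6
at [ 0.5312 -0.038   0.2044] yaw 0.0824 t 5.15
(0.5315, -0.0383, 0.205, 0.083) dp [-0.0003, -0.0003, -0.0006] rot [0.0, 0.001, -0.001]
```

```bash
python3 -m handwheel '[{"dp":[0,0,-0.01],"delta_rot":[0,0,0]},{"dp":[0,0,-0.03],"delta_rot":[0,0,0]},{"dp":[0,0,-0.06],"delta_rot":[0,0,0]},{"dp":[0,0,-0.09],"delta_rot":[0,0,0]},{"dp":[0,0,-0.105],"delta_rot":[0,0,0]},{"dp":[-0.001,0.01,-0.105],"delta_rot":[0,0,0]},{"dp":[-0.003,0.03,-0.105],"delta_rot":[0,0,0]},{"dp":[-0.006,0.06,-0.105],"delta_rot":[0,0,0]},{"dp":[-0.008,0.09,-0.105],"delta_rot":[0,0,0]},{"dp":[-0.011,0.12,-0.105],"delta_rot":[0,0,0]},{"dp":[-0.014,0.15,-0.105],"delta_rot":[0,0,0]},{"dp":[-0.016,0.175,-0.105],"delta_rot":[0,0,0]}]' && python3 -m handwheel '[{"dp":[-0.002,0.018,0],"delta_rot":[0,0,0]},{"dp":[-0.0027,0.027,0],"delta_rot":[0,0,0]},{"dp":[-0.0027,0.029,0],"delta_rot":[0,0,0]},{"dp":[-0.0027,0.029,0],"delta_rot":[0,0,0]},{"dp":[-0.0027,0.029,0],"delta_rot":[0,0,0]},{"dp":[-0.0027,0.029,0],"delta_rot":[0,0,0]},{"dp":[-0.0027,0.029,0],"delta_rot":[0,0,0]}]'; python3 - <<'E'
from h import *
from bench import vision
import pickle
plan([(.533,.1672,.25,.083)])
F={n:vision.grab_frame(n) for n in("side","wrist","scene")};pickle.dump(F,open("f3.pkl","wb"))
cv2.imwrite("pics/w3.png",np.hstack([F["wrist"]["img"][:300,:400],F["side"]["img"][30:330,130:430]]))
E
```

```text
clock: 6.65
tcp_pos: [0.5308, 0.1394, 0.3066]
orientation: [0.132, -3.135, 0.001]
contact_force: [0.2, 0.1, -5.1]
grip_width: 0.0289
gripper_force: 60.0
clock: 7.52
tcp_pos: [0.5326, 0.1661, 0.3089]
orientation: [-0.128, 3.139, -0.0]
contact_force: [0.4, -0.8, -3.9]
grip_width: 0.0293
gripper_force: 60.0
at [0.5326 0.1661 0.3089] yaw 0.0817 t 7.53
(0.533, 0.1672, 0.25, 0.083) dp [-0.0005, 0.001, 0.0589] rot [-0.0, 0.0, -0.001]
```

View pics/w3.png

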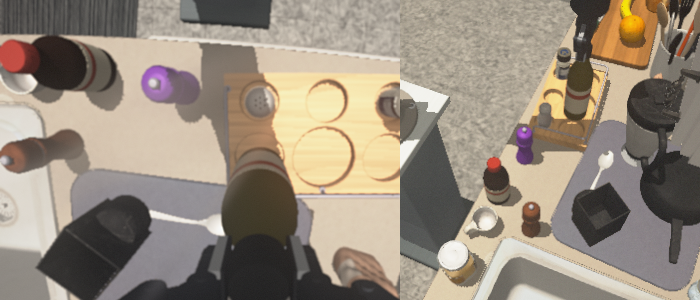

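```bash
python3 -m handwheel '[{"dp":[-0.0005,0.001,0.01],"delta_rot":[0,0,0]},{"dp":[-0.0005,0.001,0.025],"delta_rot":[0,0,0]},{"dp":[-0.0005,0.001,0.04],"delta_rot":[0,0,0]},{"dp":[-0.0005,0.001,0.055],"delta_rot":[0,0,0]},{"dp":[-0.0005,0.001,0.064],"delta_rot":[0,0,0]},{"dp":[-0.0005,0.001,0.066],"delta_rot":[0,0,0]},{"dp":[-0.0005,0.001,0.066],"delta_rot":[0,0,0]},{"dp":[-0.0005,0.001,0.066],"delta_rot":[0,0,0]}]'; python3 - <<'E'
from h import *
from bench import vision
import pickle
plan([(.533,.1672,.220,.083)])
F={n:vision.grab_frame(n) for n in("side","wrist")};pickle.dump(F,open("f4.pkl","wb"))
c=F["side"]["img"][60:200,220:370]; d=F["wrist"]["img"][60:200,160:310]
cv2.imwrite("pics/w4.png",np.hstack([cv2.resize(q,None,fx=2.6,fy=2.6,interpolation=cv2.INTER_CUBIC) for q in (c,d)]))
E
```

```text
clock: 8.68
tcp_pos: [0.5333, 0.1677, 0.2434]
orientation: [-0.129, 3.138, 0.001]
contact_force: [0.4, 1.1, -4.7]
grip_width: 0.0295
gripper_force: 60.0
at [0.5333 0.1677 0.2434] yaw 0.0821 t 8.68
(0.533, 0.1672, 0.22, 0.083) dp [0.0004, -0.0004, 0.0234] rot [0.0, 0.001, -0.001]
```

View pics/w4.png

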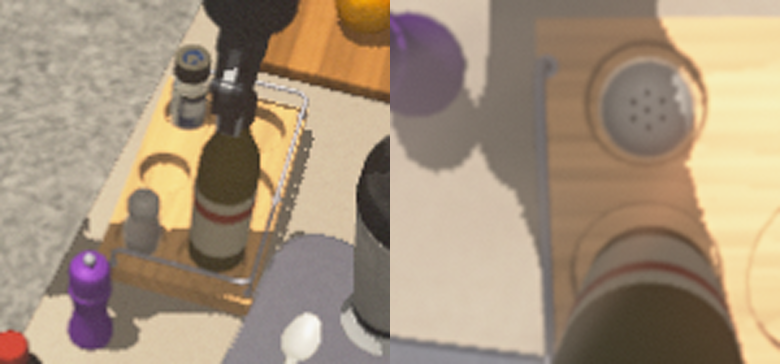

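```bash
python3 -m handwheel '[{"dp":[0,0,0.005],"delta_rot":[0,0,0]},{"dp":[0,0,0.010],"delta_rot":[0,0,0]},{"dp":[0,0,0.015],"delta_rot":[0,0,0]},{"dp":[0,0,0.018],"delta_rot":[0,0,0]},{"dp":[0,0,0.020],"delta_rot":[0,0,0]},{"dp":[0,0,0.021],"delta_rot":[0,0,0]},{"dp":[0,0,0.021],"delta_rot":[0,0,0]}]'
```

```text
clock: 9.65
tcp_pos: [0.533, 0.1675, 0.2218]
orientation: [-0.129, 3.139, 0.0]
contact_force: [-0.3, 0.1, -5.9]
grip_width: 0.0293
gripper_force: 60.0
```

```bash
python3 -m handwheel '[{"dp":[0,0,0.001],"delta_rot":[0,0,0]},{"dp":[0,0,0.002],"delta_rot":[0,0,0]},{"dp":[0,0,0.003],"delta_rot":[0,0,0]},{"dp":[0,0,0.003],"delta_rot":[0,0,0]}]'
```

```text
clock: 10.15
tcp_pos: [0.5329, 0.1675, 0.2187]
orientation: [0.129, -3.139, 0.0]
contact_force: [-0.2, 0.1, -4.1]
grip_width: 0.0293
gripper_force: 60.0
```

```bash
python3 -m handwheel '[{"dp":[0,0,0.001],"delta_rot":[0,0,0]},{"dp":[0,0,0.002],"delta_rot":[0,0,0]},{"dp":[0,0,0.002],"delta_rot":[0,0,0]},{"dp":[0,0,0.002],"delta_rot":[0,0,0]}]'
```

```text
clock: 10.65
tcp_pos: [0.534, 0.1679, 0.2183]
orientation: [-0.129, 3.136, 0.002]
contact_force: [-1.3, 0.2, 5.4]
grip_width: 0.0291
gripper_force: 61.2
```

```bash
python3 -m handwheel '[{"dp":[0,0,0.0005],"delta_rot":[0,0,0]},{"dp":[0,0,0.0005],"delta_rot":[0,0,0]},{"dp":[0,0,0.0005],"delta_rot":[0,0,0]},{"dp":[0,0,0.0005],"delta_rot":[0,0,0]},{"dp":[0,0,-0.02],"delta_rot":[0,0,0]},{"dp":[0,0,-0.05],"delta_rot":[0,0,0]},{"dp":[0,0,-0.09],"delta_rot":[0,0,0]},{"dp":[0,0,-0.12],"delta_rot":[0,0,0]},{"dp":[0,0,-0.12],"delta_rot":[0,0,0]}]' 1; python3 - <<'E'
from h import *
from bench import vision
plan([(.4267,-.0812,.30,.083),(.4267,-.0812,.138,.083)])
f=vision.grab_frame("side");print("oil cap top seen, predicted px",proj(f,[(.533,.1675,.249)]).round(1))
cv2.imwrite("pics/s5.png",cv2.resize(f["img"][60:320,160:360],None,fx=2.3,fy=2.3,interpolation=cv2.INTER_CUBIC))
E
```

```text
clock: 11.78
tcp_pos: [0.5342, 0.1679, 0.3394]
orientation: [-0.129, 3.134, 0.003]
contact_force: [0.6, -0.2, -0.4]
grip_width: 0.0858
gripper_force: 0.0
at [0.5342 0.1679 0.3394] yaw 0.082 t 11.78
(0.4267, -0.0812, 0.3, 0.083) dp [0.1277, -0.2395, 0.0384] rot [0.002, 0.005, -0.001]
(0.4267, -0.0812, 0.138, 0.083) dp [0.1285, -0.2398, 0.2004] rot [0.002, 0.005, -0.001]
oil cap top seen, predicted px [[309.5 103.3]]
```

View pics/s5.png

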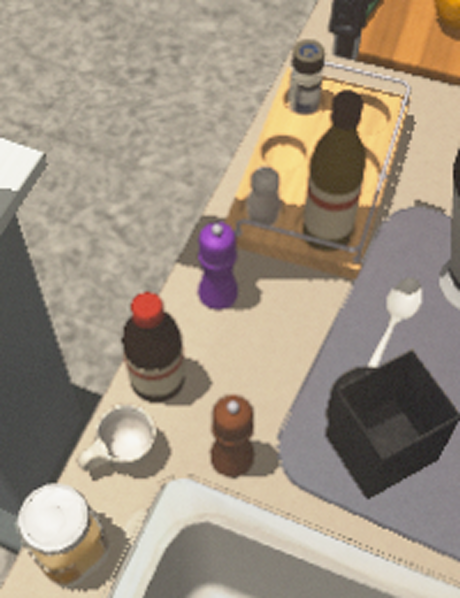

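```bash
python3 -m handwheel '[{"dp":[0.02,-0.04,0],"delta_rot":[0.002,0.005,0]},{"dp":[0.045,-0.09,0],"delta_rot":[0.002,0.005,0]},{"dp":[0.07,-0.135,0.01],"delta_rot":[0.002,0.005,0]},{"dp":[0.1,-0.185,0.02],"delta_rot":[0.002,0.005,0]},{"dp":[0.12,-0.225,0.04],"delta_rot":[0.002,0.005,0]},{"dp":[0.1285,-0.24,0.08],"delta_rot":[0.002,0.005,0]},{"dp":[0.1285,-0.24,0.12],"delta_rot":[0.002,0.005,0]},{"dp":[0.1285,-0.24,0.15],"delta_rot":[0.002,0.005,0]},{"dp":[0.1285,-0.24,0.155],"delta_rot":[0.002,0.005,0]},{"dp":[0.1285,-0.24,0.155],"delta_rot":[0.002,0.005,0]}]'; python3 -c "
from h import *
plan([(.4267,-.0812,.138,.083)])"
```

```text
clock: 13.08
tcp_pos: [0.4244, -0.0822, 0.1818]
orientation: [0.129, -3.133, 0.004]
contact_force: [0.2, -0.0, 0.4]
grip_width: 0.0855
gripper_force: 0.0
at [ 0.4244 -0.0822  0.1818] yaw 0.0822 t 13.07
(0.4267, -0.0812, 0.138, 0.083) dp [-0.0026, 0.0009, 0.0438] rot [-0.002, -0.006, -0.001]
```

```bash
python3 -m handwheel '[{"dp":[-0.0026,0.001,0.015],"delta_rot":[-0.001,-0.005,0]},{"dp":[-0.0026,0.001,0.03],"delta_rot":[-0.001,-0.005,0]},{"dp":[-0.0026,0.001,0.041],"delta_rot":[-0.001,-0.005,0]},{"dp":[-0.0026,0.001,0.044],"delta_rot":[-0.001,-0.005,0]},{"dp":[-0.0026,0.001,0.044],"delta_rot":[-0.001,-0.005,0]},{"dp":[-0.0026,0.001,0.044],"delta_rot":[-0.001,-0.005,0]}]'; python3 -c "
from h import *
plan([(.4267,-.0812,.138,.083)])"
```

```text
clock: 13.82
tcp_pos: [0.4273, -0.0812, 0.1383]
orientation: [-0.129, 3.138, -0.001]
contact_force: [0.9, 0.2, -0.1]
grip_width: 0.0856
gripper_force: 0.0
at [ 0.4273 -0.0812  0.1383] yaw 0.0821 t 13.82
(0.4267, -0.0812, 0.138, 0.083) dp [0.0006, 0.0, 0.0003] rot [-0.001, 0.001, -0.001]
```

```bash
python3 -m handwheel '[{"dp":[0,0,0],"delta_rot":[0,0,0]},{"dp":[0,0,0],"delta_rot":[0,0,0]},{"dp":[0,0,0],"delta_rot":[0,0,0]},{"dp":[0,0,0],"delta_rot":[0,0,0]},{"dp":[0,0,0],"delta_rot":[0,0,0]},{"dp":[0,0,0],"delta_rot":[0,0,0]},{"dp":[0,0,0],"delta_rot":[0,0,0]},{"dp":[0,0,0],"delta_rot":[0,0,0]}]' 0 60; python3 -c "
from h import *
plan([(.4267,-.0812,.35,.083),(.5174,.3546,.35,.083)])"
```

```text
clock: 14.82
tcp_pos: [0.4271, -0.0814, 0.1381]
orientation: [-0.129, 3.138, -0.002]
contact_force: [-0.3, -1.1, 6.3]
grip_width: 0.0303
gripper_force: 59.6
at [ 0.4271 -0.0814  0.1381] yaw 0.0819 t 14.82
(0.4267, -0.0812, 0.35, 0.083) dp [0.0003, -0.0, -0.2119] rot [-0.001, 0.001, -0.001]
(0.5174, 0.3546, 0.35, 0.083) dp [-0.1258, 0.4269, -0.2124] rot [-0.001, 0.001, -0.001]
```

```bash
python3 -m handwheel '[{"dp":[0,0,-0.01],"delta_rot":[0,0,0]},{"dp":[0,0,-0.03],"delta_rot":[0,0,0]},{"dp":[0,0,-0.06],"delta_rot":[0,0,0]},{"dp":[0,0,-0.095],"delta_rot":[0,0,0]},{"dp":[0,0,-0.13],"delta_rot":[0,0,0]},{"dp":[0,0,-0.155],"delta_rot":[0,0,0]},{"dp":[0,0.005,-0.168],"delta_rot":[0,0,0]},{"dp":[-0.003,0.03,-0.17],"delta_rot":[0,0,0]},{"dp":[-0.006,0.065,-0.17],"delta_rot":[0,0,0]},{"dp":[-0.009,0.1,-0.17],"delta_rot":[0,0,0]},{"dp":[-0.013,0.14,-0.17],"delta_rot":[0,0,0]},{"dp":[-0.017,0.18,-0.17],"delta_rot":[0,0,0]}]' && python3 -m handwheel '[{"dp":[-0.003,0.04,0],"delta_rot":[0,0,0]},{"dp":[-0.006,0.08,0],"delta_rot":[0,0,0]},{"dp":[-0.01,0.12,0],"delta_rot":[0,0,0]},{"dp":[-0.016,0.16,0],"delta_rot":[0,0,0]},{"dp":[-0.035,0.195,0],"delta_rot":[0,0,0]},{"dp":[-0.06,0.22,0],"delta_rot":[0,0,0]},{"dp":[-0.085,0.235,0],"delta_rot":[0,0,0]},{"dp":[-0.1,0.243,0],"delta_rot":[0,0,0]},{"dp":[-0.108,0.246,0],"delta_rot":[0,0,0]},{"dp":[-0.108,0.246,0],"delta_rot":[0,0,0]},{"dp":[-0.108,0.246,0],"delta_rot":[0,0,0]}]';  python3 -c "
from h import *
plan([(.5174,.3546,.18,.083)])"
```

```text
clock: 16.32
tcp_pos: [0.4278, 0.1011, 0.3065]
orientation: [0.129, -3.137, 0.003]
contact_force: [1.5, 0.6, -5.8]
grip_width: 0.0301
gripper_force: 60.2
clock: 17.7
tcp_pos: [0.5157, 0.3534, 0.3071]
orientation: [0.129, -3.138, 0.002]
contact_force: [0.1, -0.9, -5.7]
grip_width: 0.0302
gripper_force: 60.2
at [0.5157 0.3534 0.3071] yaw 0.0821 t 17.7
(0.5174, 0.3546, 0.18, 0.083) dp [-0.0019, 0.0012, 0.1271] rot [-0.001, -0.001, -0.001]
```

```bash
python3 -m handwheel '[{"dp":[-0.002,0.001,0.01],"delta_rot":[0,0,0]},{"dp":[-0.002,0.001,0.03],"delta_rot":[0,0,0]},{"dp":[-0.002,0.001,0.055],"delta_rot":[0,0,0]},{"dp":[-0.002,0.001,0.08],"delta_rot":[0,0,0]},{"dp":[-0.002,0.001,0.105],"delta_rot":[0,0,0]},{"dp":[-0.002,0.001,0.122],"delta_rot":[0,0,0]},{"dp":[-0.002,0.001,0.13],"delta_rot":[0,0,0]},{"dp":[-0.002,0.001,0.131],"delta_rot":[0,0,0]},{"dp":[-0.002,0.001,0.131],"delta_rot":[0,0,0]},{"dp":[-0.002,0.001,0.131],"delta_rot":[0,0,0]}]'; python3 - <<'E'
from h import *
from bench import vision
plan([(.5174,.3546,.155,.083)])
F={n:vision.grab_frame(n) for n in("side","wrist")}
c=F["side"]["img"][40:180,240:390]; d=F["wrist"]["img"][60:200,180:330]
cv2.imwrite("pics/w6.png",np.hstack([cv2.resize(q,None,fx=2.6,fy=2.6,interpolation=cv2.INTER_CUBIC) for q in (c,d)]))
E
```

```text
clock: 18.95
tcp_pos: [0.5188, 0.3552, 0.1772]
orientation: [-0.129, 3.138, -0.0]
contact_force: [0.3, -0.1, -6.1]
grip_width: 0.03
gripper_force: 60.2
at [0.5188 0.3552 0.1772] yaw 0.0822 t 18.95
(0.5174, 0.3546, 0.155, 0.083) dp [0.0015, -0.0005, 0.0222] rot [-0.0, 0.001, -0.001]
```

View pics/w6.png

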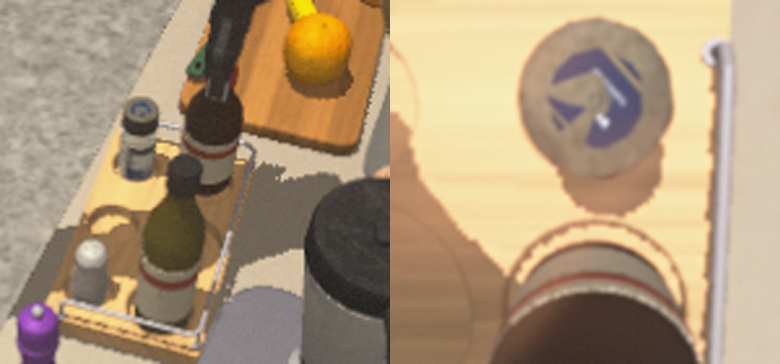

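```bash
python3 -m handwheel '[{"dp":[0.0012,0,0],"delta_rot":[0,0,0]},{"dp":[0.0012,0,0.004],"delta_rot":[0,0,0]},{"dp":[0.0012,0,0.009],"delta_rot":[0,0,0]},{"dp":[0.0012,0,0.014],"delta_rot":[0,0,0]},{"dp":[0.0012,0,0.019],"delta_rot":[0,0,0]},{"dp":[0.0012,0,0.022],"delta_rot":[0,0,0]},{"dp":[0.0012,0,0.0235],"delta_rot":[0,0,0]},{"dp":[0.0012,0,0.0235],"delta_rot":[0,0,0]}]'
```

```text
clock: 20.05
tcp_pos: [0.5172, 0.3547, 0.1528]
orientation: [0.129, -3.139, 0.002]
contact_force: [-0.0, -0.6, -5.4]
grip_width: 0.0301
gripper_force: 60.2
```

```bash
python3 -m handwheel '[{"dp":[0,0,0.0008],"delta_rot":[0,0,0]},{"dp":[0,0,0.0015],"delta_rot":[0,0,0]},{"dp":[0,0,0.0015],"delta_rot":[0,0,0]}]'
```

```text
clock: 20.42
tcp_pos: [0.5176, 0.355, 0.1522]
orientation: [-0.129, 3.138, -0.0]
contact_force: [-1.1, -0.8, 1.6]
grip_width: 0.0301
gripper_force: 61.0
```

```bash
python3 -m handwheel '[{"dp":[0,0,0],"delta_rot":[0,0,0]},{"dp":[0,0,0],"delta_rot":[0,0,0]},{"dp":[0,0,0],"delta_rot":[0,0,0]},{"dp":[0,0,0],"delta_rot":[0,0,0]},{"dp":[0,0,-0.02],"delta_rot":[0,0,0]},{"dp":[0,0,-0.05],"delta_rot":[0,0,0]},{"dp":[0,0,-0.09],"delta_rot":[0,0,0]},{"dp":[0,0,-0.14],"delta_rot":[0,0,0]},{"dp":[0,0,-0.19],"delta_rot":[0,0,0]},{"dp":[0,0,-0.2],"delta_rot":[0,0,0]},{"dp":[0,0,-0.2],"delta_rot":[0,0,0]}]' 1; python3 -c "
from h import *
from bench import status
plan([(.4267,-.291,.30,-1.488),(.4267,-.291,.078,-1.488)])
print(status.get_obs()['joints'].round(3))"
```

```text
clock: 21.8
tcp_pos: [0.5172, 0.355, 0.3515]
orientation: [-0.129, 3.138, -0.001]
contact_force: [-0.0, -0.3, 0.9]
grip_width: 0.0852
gripper_force: 0.0
at [0.5172 0.355  0.3515] yaw 0.0822 t 21.8
(0.4267, -0.291, 0.3, -1.488) dp [0.1433, -0.6364, 0.0518] rot [0.0, 0.001, 1.57]
(0.4267, -0.291, 0.078, -1.488) dp [0.1434, -0.6362, 0.2738] rot [0.0, 0.001, 1.57]
[-7.010e-01  3.150e-01 -1.000e-03  1.520e+00  1.000e-03  1.306e+00
  9.510e-01]
```

```bash
python3 -m handwheel '[{"dp":[0.01,-0.03,0],"delta_rot":[0,0,0.1]},{"dp":[0.02,-0.085,0],"delta_rot":[0,0,0.24]},{"dp":[0.03,-0.14,0],"delta_rot":[0,0,0.38]},{"dp":[0.04,-0.195,0],"delta_rot":[0,0,0.52]},{"dp":[0.055,-0.25,0],"delta_rot":[0,0,0.66]},{"dp":[0.065,-0.305,0],"delta_rot":[0,0,0.8]},{"dp":[0.08,-0.36,0],"delta_rot":[0,0,0.94]},{"dp":[0.09,-0.415,0],"delta_rot":[0,0,1.08]},{"dp":[0.105,-0.47,0.01],"delta_rot":[0,0,1.22]},{"dp":[0.12,-0.525,0.02],"delta_rot":[0,0,1.36]},{"dp":[0.13,-0.58,0.03],"delta_rot":[0,0,1.5]},{"dp":[0.14,-0.62,0.05],"delta_rot":[0,0,1.57]}]'; python3 -m handwheel '[{"dp":[0,0,0],"delta_rot":[0,0,0]},{"dp":[0,0,0],"delta_rot":[0,0,0]},{"dp":[0,0,0],"delta_rot":[0,0,0]}]'
python3 - <<'E'
from h import *
from bench import vision
plan([(.4267,-.291,.30,-1.488),(.4267,-.291,.12,-1.488)])
f=vision.grab_frame("wrist");import pickle;pickle.dump(f,open("w7.pkl","wb"))
# pale lid blob
print("lid px pred",proj(f,[(.4267,-.291,.11)]))
cv2.imwrite("pics/w7.png",f["img"])
E
```

```text
clock: 23.3
tcp_pos: [0.4272, -0.2766, 0.3004]
orientation: [-2.133, -2.306, 0.003]
contact_force: [1.7, 0.7, -0.0]
grip_width: 0.0855
gripper_force: 0.0
clock: 23.68
tcp_pos: [0.429, -0.2731, 0.3017]
orientation: [2.124, 2.314, -0.001]
contact_force: [0.9, -0.1, -0.8]
grip_width: 0.0853
gripper_force: 0.0
at [ 0.429  -0.2731  0.3017] yaw -1.4851 t 23.68
(0.4267, -0.291, 0.3, -1.488) dp [-0.0177, -0.0039, 0.0017] rot [-0.0, 0.0, 0.003]
(0.4267, -0.291, 0.12, -1.488) dp [-0.0176, -0.0038, 0.1817] rot [-0.0, 0.0, 0.003]
lid px pred [[255.58192468 184.12104197]]
```

View pics/w7.png

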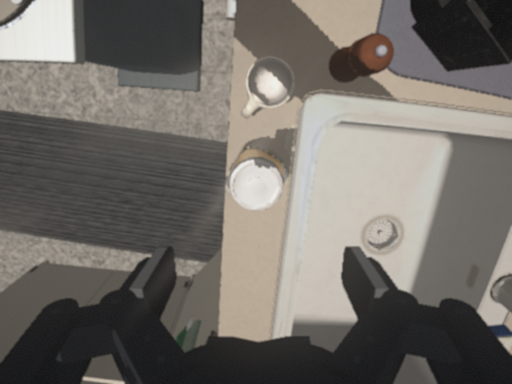

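```bash
python3 -m handwheel '[{"dp":[-0.01,-0.002,0.03],"delta_rot":[0,0,0.003]},{"dp":[-0.017,-0.0024,0.07],"delta_rot":[0,0,0.003]},{"dp":[-0.017,-0.0024,0.11],"delta_rot":[0,0,0.003]},{"dp":[-0.017,-0.0024,0.15],"delta_rot":[0,0,0.003]},{"dp":[-0.017,-0.0024,0.17],"delta_rot":[0,0,0.003]},{"dp":[-0.017,-0.0024,0.173],"delta_rot":[0,0,0.003]},{"dp":[-0.017,-0.0024,0.173],"delta_rot":[0,0,0.003]}]'; python3 -c "
from h import *
plan([(.428,-.29,.078,-1.488)])"
```

```text
clock: 24.6
tcp_pos: [0.4283, -0.2917, 0.1297]
orientation: [2.129, 2.308, -0.0]
contact_force: [-0.0, -0.7, 0.4]
grip_width: 0.0858
gripper_force: 0.0
at [ 0.4283 -0.2917  0.1297] yaw -1.49 t 24.6
(0.428, -0.29, 0.078, -1.488) dp [0.0018, -0.0002, 0.0517] rot [0.001, 0.001, -0.002]
```

```bash
python3 -m handwheel '[{"dp":[0.001,0,0.012],"delta_rot":[0,0,0]},{"dp":[0.0015,0,0.025],"delta_rot":[0,0,0]},{"dp":[0.0015,0,0.038],"delta_rot":[0,0,0]},{"dp":[0.0015,0,0.048],"delta_rot":[0,0,0]},{"dp":[0.0015,0,0.0515],"delta_rot":[0,0,0]},{"dp":[0.0015,0,0.0515],"delta_rot":[0,0,0]}]' && python3 -m handwheel '[{"dp":[0,0,0],"delta_rot":[0,0,0]},{"dp":[0,0,0],"delta_rot":[0,0,0]},{"dp":[0,0,0],"delta_rot":[0,0,0]},{"dp":[0,0,0],"delta_rot":[0,0,0]},{"dp":[0,0,0],"delta_rot":[0,0,0]},{"dp":[0,0,0],"delta_rot":[0,0,0]}]' 0 60;  python3 -c "
from h import *
plan([(.5252,.2609,.22,-1.488)])"
```

```text
clock: 25.35
tcp_pos: [0.4273, -0.2905, 0.0773]
orientation: [2.131, 2.308, -0.001]
contact_force: [-0.2, -0.0, -0.2]
grip_width: 0.0854
gripper_force: 0.0
clock: 26.1
tcp_pos: [0.4274, -0.2906, 0.079]
orientation: [2.132, 2.307, 0.001]
contact_force: [-3.5, 3.5, 15.6]
grip_width: 0.069
gripper_force: 61.1
at [ 0.4274 -0.2906  0.079 ] yaw -1.4921 t 26.1
(0.5252, 0.2609, 0.22, -1.488) dp [0.5421, 0.141, -0.141] rot [0.001, 0.0, -0.004]
```

```bash
python3 -m handwheel '[{"dp":[0,0,0],"delta_rot":[0,0,0]},{"dp":[0,0,0],"delta_rot":[0,0,0]},{"dp":[0,0,0],"delta_rot":[0,0,0]},{"dp":[0,0,-0.005],"delta_rot":[0,0,0]},{"dp":[0,0,-0.01],"delta_rot":[0,0,0]},{"dp":[0,0,-0.01],"delta_rot":[0,0,0]},{"dp":[0,0,-0.01],"delta_rot":[0,0,0]}]' 1 && python3 -m handwheel '[{"dp":[0,0,0],"delta_rot":[0,0,0]},{"dp":[0,0,0],"delta_rot":[0,0,0]},{"dp":[0,0,0],"delta_rot":[0,0,0]},{"dp":[0,0,0],"delta_rot":[0,0,0]},{"dp":[0,0,0],"delta_rot":[0,0,0]},{"dp":[0,0,0],"delta_rot":[0,0,0]}]' 0 60;  python3 -c "
from h import *
plan([(.5252,.2609,.22,-1.488)])"
```

```text
clock: 26.98
tcp_pos: [0.4275, -0.2903, 0.0875]
orientation: [2.13, 2.308, -0.001]
contact_force: [0.4, 0.3, -0.0]
grip_width: 0.0853
gripper_force: 0.0
clock: 27.72
tcp_pos: [0.4275, -0.2903, 0.0881]
orientation: [2.131, 2.308, 0.0]
contact_force: [-3.1, 1.9, 9.2]
grip_width: 0.0638
gripper_force: 66.5
at [ 0.4275 -0.2903  0.0881] yaw -1.4912 t 27.73
(0.5252, 0.2609, 0.22, -1.488) dp [0.5416, 0.1413, -0.1321] rot [0.0, 0.0, -0.003]
```

```bash
python3 -m handwheel '[{"dp":[0,0,-0.01],"delta_rot":[0,0,0]},{"dp":[0,0,-0.03],"delta_rot":[0,0,0]},{"dp":[0,0,-0.06],"delta_rot":[0,0,0]},{"dp":[0,0,-0.095],"delta_rot":[0,0,0]},{"dp":[0,0,-0.13],"delta_rot":[0,0,0]},{"dp":[0.005,0.001,-0.15],"delta_rot":[0,0,0]},{"dp":[0.03,0.002,-0.155],"delta_rot":[0,0,0]},{"dp":[0.065,0.005,-0.155],"delta_rot":[0,0,0]},{"dp":[0.105,0.009,-0.155],"delta_rot":[0,0,0]},{"dp":[0.145,0.012,-0.155],"delta_rot":[0,0,0]},{"dp":[0.185,0.015,-0.155],"delta_rot":[0,0,0]},{"dp":[0.225,0.019,-0.155],"delta_rot":[0,0,0]}]' - 80 && python3 -m handwheel '[{"dp":[0.04,0.003,0],"delta_rot":[0,0,0]},{"dp":[0.08,0.006,0],"delta_rot":[0,0,0]},{"dp":[0.12,0.01,0],"delta_rot":[0,0,0]},{"dp":[0.16,0.013,0],"delta_rot":[0,0,0]},{"dp":[0.2,0.016,0],"delta_rot":[0,0,0]},{"dp":[0.24,0.02,0],"delta_rot":[0,0,0]},{"dp":[0.28,0.023,0],"delta_rot":[0,0,0]},{"dp":[0.305,0.025,0],"delta_rot":[0,0,0]},{"dp":[0.318,0.026,0],"delta_rot":[0,0,0]},{"dp":[0.32,0.027,0],"delta_rot":[0,0,0]},{"dp":[0.32,0.027,0],"delta_rot":[0,0,0]}]';  python3 -c "
from h import *
plan([(.5252,.2609,.2431,-1.488)])"
```

```text
clock: 29.22
tcp_pos: [0.4274, -0.0633, 0.242]
orientation: [-2.131, -2.308, 0.002]
contact_force: [0.8, -0.1, -5.0]
grip_width: 0.0635
gripper_force: 90.2
clock: 30.6
tcp_pos: [0.4299, 0.2554, 0.2418]
orientation: [2.132, 2.306, -0.002]
contact_force: [-0.2, -0.9, -4.6]
grip_width: 0.0637
gripper_force: 90.1
at [0.4299 0.2554 0.2418] yaw -1.4923 t 30.6
(0.5252, 0.2609, 0.2431, -1.488) dp [-0.002, 0.0954, -0.0014] rot [-0.0, 0.002, -0.004]
```

```bash
python3 -m handwheel '[{"dp":[0,0.01,0],"delta_rot":[0,0,0]},{"dp":[0,0.03,0],"delta_rot":[0,0,0]},{"dp":[-0.001,0.055,0],"delta_rot":[0,0,0]},{"dp":[-0.002,0.08,0],"delta_rot":[0,0,0]},{"dp":[-0.002,0.093,0],"delta_rot":[0,0,0]},{"dp":[-0.002,0.0954,0],"delta_rot":[0,0,-0.003]},{"dp":[-0.002,0.0954,0.005],"delta_rot":[0,0,-0.003]},{"dp":[-0.002,0.0954,0.02],"delta_rot":[0,0,-0.003]},{"dp":[-0.002,0.0954,0.04],"delta_rot":[0,0,-0.003]},{"dp":[-0.002,0.0954,0.06],"delta_rot":[0,0,-0.003]},{"dp":[-0.002,0.0954,0.07],"delta_rot":[0,0,-0.003]},{"dp":[-0.002,0.0954,0.07],"delta_rot":[0,0,-0.003]}]';  python3 -m handwheel '[{"dp":[0,0,0.01],"delta_rot":[0,0,0]},{"dp":[0,0,0.025],"delta_rot":[0,0,0]},{"dp":[0,0,0.04],"delta_rot":[0,0,0]},{"dp":[0,0,0.045],"delta_rot":[0,0,0]},{"dp":[0,0,0.045],"delta_rot":[0,0,0]},{"dp":[0,0,0.045],"delta_rot":[0,0,0]}]'
python3 - <<'E'
from h import *
from bench import vision
plan([(.5252,.2609,.102,-1.488)])
F={n:vision.grab_frame(n) for n in("side","wrist")}
c=F["side"]["img"][40:180,240:390]; d=F["wrist"]["img"][40:320,110:410]
cv2.imwrite("pics/w8.png",np.hstack([cv2.resize(q,None,fx=k,fy=k,interpolation=cv2.INTER_CUBIC) for q,k in ((c,2.6),(d,1.3))]))
E
```

```text
clock: 32.1
tcp_pos: [0.5242, 0.2621, 0.171]
orientation: [2.127, 2.312, -0.004]
contact_force: [0.5, -0.2, -3.9]
grip_width: 0.0632
gripper_force: 90.2
clock: 32.85
tcp_pos: [0.5254, 0.2624, 0.1274]
orientation: [2.127, 2.311, 0.0]
contact_force: [-0.4, -0.1, -4.8]
grip_width: 0.0633
gripper_force: 90.2
at [0.5254 0.2624 0.1274] yaw -1.4879 t 32.85
(0.5252, 0.2609, 0.102, -1.488) dp [-0.0015, -0.0004, 0.0254] rot [0.001, 0.001, 0.0]
```

View pics/w8.png

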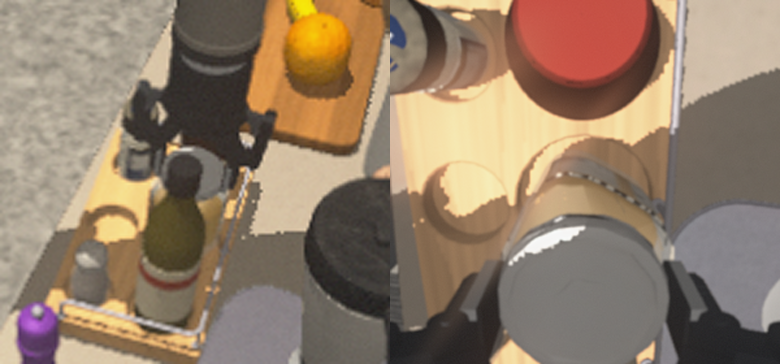

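```bash
python3 -m handwheel '[{"dp":[-0.0013,0,0],"delta_rot":[0,0,0]},{"dp":[-0.0013,0,0.004],"delta_rot":[0,0,0]},{"dp":[-0.0013,0,0.008],"delta_rot":[0,0,0]},{"dp":[-0.0013,0,0.012],"delta_rot":[0,0,0]},{"dp":[-0.0013,0,0.012],"delta_rot":[0,0,0]}]'; python3 -m handwheel '[{"dp":[0,0,0.004],"delta_rot":[0,0,0]},{"dp":[0,0,0.008],"delta_rot":[0,0,0]},{"dp":[0,0,0.011],"delta_rot":[0,0,0]},{"dp":[0,0,0.0118],"delta_rot":[0,0,0]},{"dp":[0,0,0.0118],"delta_rot":[0,0,0]}]'
```

```text
clock: 33.58
tcp_pos: [0.5248, 0.2608, 0.1144]
orientation: [2.127, 2.311, -0.003]
contact_force: [-0.6, 0.9, -3.7]
grip_width: 0.0636
gripper_force: 90.1
clock: 34.2
tcp_pos: [0.5252, 0.2609, 0.1031]
orientation: [2.127, 2.311, -0.001]
contact_force: [-0.6, -0.5, -4.4]
grip_width: 0.0632
gripper_force: 90.2
```

```bash
python3 -m handwheel '[{"dp":[0,0,0.0008],"delta_rot":[0,0,0]},{"dp":[0,0,0.0014],"delta_rot":[0,0,0]},{"dp":[0,0,0.0014],"delta_rot":[0,0,0]}]'
```

```text
clock: 34.58
tcp_pos: [0.5253, 0.2608, 0.1024]
orientation: [2.127, 2.311, -0.0]
contact_force: [-2.0, -2.1, 3.9]
grip_width: 0.0636
gripper_force: 91.4
```

```bash
python3 -m handwheel '[{"dp":[0,0,0],"delta_rot":[0,0,0]},{"dp":[0,0,0],"delta_rot":[0,0,0]},{"dp":[0,0,0],"delta_rot":[0,0,0]},{"dp":[0,0,0],"delta_rot":[0,0,0]},{"dp":[0,0,-0.015],"delta_rot":[0,0,0]},{"dp":[0,0,-0.04],"delta_rot":[0,0,0]},{"dp":[0,0,-0.08],"delta_rot":[0,0,0]},{"dp":[0,0,-0.13],"delta_rot":[0,0,0]},{"dp":[0,0,-0.18],"delta_rot":[0,0,0]},{"dp":[0,0,-0.23],"delta_rot":[0,0,0]},{"dp":[0,0,-0.25],"delta_rot":[0,0,0]},{"dp":[0,0,-0.25],"delta_rot":[0,0,0]}]' 1; python3 -c "
from h import *
plan([(.575,-.13,.35,.083)])"
```

```text
clock: 36.08
tcp_pos: [0.5258, 0.2614, 0.3544]
orientation: [2.126, 2.31, 0.006]
contact_force: [0.9, -0.5, -0.5]
grip_width: 0.0852
gripper_force: 0.0
at [0.5258 0.2614 0.3544] yaw -1.488 t 36.08
(0.575, -0.13, 0.35, 0.083) dp [-0.3941, 0.0166, 0.004] rot [0.004, 0.002, -1.571]
```

```bash
python3 -m handwheel '[{"dp":[-0.02,0.001,0],"delta_rot":[0,0,-0.1]},{"dp":[-0.06,0.003,0],"delta_rot":[0,0,-0.25]},{"dp":[-0.1,0.005,0],"delta_rot":[0,0,-0.4]},{"dp":[-0.14,0.007,0],"delta_rot":[0,0,-0.55]},{"dp":[-0.18,0.009,0],"delta_rot":[0,0,-0.7]},{"dp":[-0.22,0.01,0],"delta_rot":[0,0,-0.85]},{"dp":[-0.26,0.012,0],"delta_rot":[0,0,-1.0]},{"dp":[-0.3,0.014,0],"delta_rot":[0,0,-1.15]},{"dp":[-0.34,0.015,0],"delta_rot":[0,0,-1.3]},{"dp":[-0.375,0.016,0],"delta_rot":[0,0,-1.45]},{"dp":[-0.39,0.016,0],"delta_rot":[0.004,0.002,-1.57]},{"dp":[-0.394,0.016,0],"delta_rot":[0.004,0.002,-1.571]}]'; python3 -m handwheel '[{"dp":[0,0,0],"delta_rot":[0,0,0]},{"dp":[0,0,0],"delta_rot":[0,0,0]}]'
python3 - <<'E'
from h import *
from bench import vision
import pickle
g=pickle.load(open("w7.pkl","rb"));print("w7 knob",onz(g,380,51,.135).round(4))
f=vision.grab_frame("wrist");im=f["img"].astype(int);u,v=proj(f,[(.54,-.1344,.135)])[0];print("pred",u,v)
# bright steel knob: brightest blue-ish inside the brown head
y0,x0=int(v)-14,int(u)-14;w=im[y0:y0+28,x0:x0+28];m=(w[...,0]>1.0*110)&(abs(w[...,0]-w[...,2])<40)
n,l,s,c=cv2.connectedComponentsWithStats(m.astype(np.uint8))
for i in range(1,n):
    p=c[i]+[x0,y0];print(s[i].tolist(),p.round(1),onz(f,*p,.135).round(4))
hsv=cv2.cvtColor(f["img"],cv2.COLOR_BGR2HSV);m=((hsv[...,0]<12)&(hsv[...,1]>90)).astype(np.uint8);n,l,s,c=cv2.connectedComponentsWithStats(m)
print([(s[i].tolist(),c[i].round(1).tolist()) for i in range(1,n) if s[i,4]>250])
plan([(.54,-.1344,.085,.083)])
E
```

```text
clock: 37.58
tcp_pos: [0.5729, -0.1313, 0.3508]
orientation: [0.125, -3.133, 0.004]
contact_force: [0.2, 0.1, -0.9]
grip_width: 0.0853
gripper_force: 0.0
clock: 37.83
tcp_pos: [0.5737, -0.1289, 0.3518]
orientation: [0.131, -3.135, 0.003]
contact_force: [0.5, 0.4, -1.2]
grip_width: 0.0852
gripper_force: 0.0
w7 knob [ 0.5376 -0.1361  0.135 ]
pred 256.4639701464405 139.1344755482542
[0, 0, 2, 8, 12] [242.3 127.8] [ 0.5278 -0.1526  0.135 ]
[10, 9, 9, 10, 76] [256.1 138.4] [ 0.5392 -0.1349  0.135 ]
[0, 17, 11, 11, 52] [245.  149.1] [ 0.5535 -0.1476  0.135 ]
[]
at [ 0.5737 -0.1289  0.352 ] yaw 0.0839 t 37.88
(0.54, -0.1344, 0.085, 0.083) dp [0.033, -0.0021, 0.2671] rot [-0.002, -0.004, 0.001]
```

```bash
python3 -m handwheel '[{"dp":[0.01,-0.001,0.03],"delta_rot":[0,0,0]},{"dp":[0.03,-0.0026,0.06],"delta_rot":[-0.002,-0.004,0]},{"dp":[0.034,-0.0026,0.11],"delta_rot":[-0.002,-0.004,0]},{"dp":[0.034,-0.0026,0.15],"delta_rot":[-0.002,-0.004,0]},{"dp":[0.034,-0.0026,0.18],"delta_rot":[-0.002,-0.004,0]},{"dp":[0.034,-0.0026,0.185],"delta_rot":[-0.002,-0.004,0]},{"dp":[0.034,-0.0026,0.185],"delta_rot":[-0.002,-0.004,0]}]'; python3 -c "
from h import *
plan([(.539,-.135,.083,.083)])"
```

```text
clock: 38.75
tcp_pos: [0.5399, -0.1358, 0.168]
orientation: [-0.131, 3.138, -0.001]
contact_force: [0.9, 0.1, 0.8]
grip_width: 0.0854
gripper_force: 0.0
at [ 0.5399 -0.1358  0.168 ] yaw 0.0835 t 38.75
(0.539, -0.135, 0.083, 0.083) dp [0.001, 0.0009, 0.085] rot [-0.0, 0.001, 0.0]
```

```bash
python3 -m handwheel '[{"dp":[0.001,0.001,0.02],"delta_rot":[0,0,0]},{"dp":[0.001,0.001,0.045],"delta_rot":[0,0,0]},{"dp":[0.001,0.001,0.068],"delta_rot":[0,0,0]},{"dp":[0.001,0.001,0.081],"delta_rot":[0,0,0]},{"dp":[0.001,0.001,0.085],"delta_rot":[0,0,0]},{"dp":[0.001,0.001,0.085],"delta_rot":[0,0,0]},{"dp":[0.001,0.001,0.085],"delta_rot":[0,0,0]}]' && python3 -m handwheel '[{"dp":[0,0,0],"delta_rot":[0,0,0]},{"dp":[0,0,0],"delta_rot":[0,0,0]},{"dp":[0,0,0],"delta_rot":[0,0,0]},{"dp":[0,0,0],"delta_rot":[0,0,0]},{"dp":[0,0,0],"delta_rot":[0,0,0]},{"dp":[0,0,0],"delta_rot":[0,0,0]},{"dp":[0,0,0],"delta_rot":[0,0,0]}]' 0 50; python3 -c "
from h import *
plan([(.446,.2543,.083,.083)])"
```

```text
clock: 39.62
tcp_pos: [0.539, -0.1353, 0.0831]
orientation: [-0.13, 3.137, -0.001]
contact_force: [-0.5, -0.4, -0.4]
grip_width: 0.0856
gripper_force: 0.0
clock: 40.5
tcp_pos: [0.5385, -0.135, 0.0827]
orientation: [-0.131, 3.138, -0.0]
contact_force: [-2.4, 1.5, 6.0]
grip_width: 0.0398
gripper_force: 50.6
at [ 0.5385 -0.135   0.0827] yaw 0.0833 t 40.5
(0.446, 0.2543, 0.083, 0.083) dp [0.0598, 0.3957, -0.0004] rot [-0.0, 0.001, 0.0]
```

```bash
python3 -m handwheel '[{"dp":[0,0,-0.01],"delta_rot":[0,0,0]},{"dp":[0,0,-0.035],"delta_rot":[0,0,0]},{"dp":[0,0,-0.07],"delta_rot":[0,0,0]},{"dp":[0,0,-0.11],"delta_rot":[0,0,0]},{"dp":[0,0,-0.145],"delta_rot":[0,0,0]},{"dp":[0.003,0.008,-0.165],"delta_rot":[0,0,0]},{"dp":[0.012,0.035,-0.168],"delta_rot":[0,0,0]},{"dp":[0.027,0.075,-0.168],"delta_rot":[0,0,0]},{"dp":[0.042,0.115,-0.168],"delta_rot":[0,0,0]},{"dp":[0.057,0.155,-0.168],"delta_rot":[0,0,0]},{"dp":[0.072,0.195,-0.168],"delta_rot":[0,0,0]},{"dp":[0.084,0.23,-0.168],"delta_rot":[0,0,0]}]' && python3 -m handwheel '[{"dp":[0.002,0.03,0],"delta_rot":[0,0,0]},{"dp":[-0.004,0.065,0],"delta_rot":[0,0,0]},{"dp":[-0.011,0.1,0],"delta_rot":[0,0,0]},{"dp":[-0.018,0.135,0],"delta_rot":[0,0,0]},{"dp":[-0.022,0.155,0],"delta_rot":[0,0,0]},{"dp":[-0.024,0.165,0],"delta_rot":[0,0,0]},{"dp":[-0.024,0.166,0],"delta_rot":[0,0,0]},{"dp":[-0.024,0.166,0],"delta_rot":[0,0,0]},{"dp":[-0.024,0.166,0],"delta_rot":[0,0,0]}]'; python3 -c "
from h import *
plan([(.446,.2543,.12,.083)])"
```

```text
clock: 42.0
tcp_pos: [0.4344, 0.0883, 0.2505]
orientation: [-0.131, 3.138, -0.0]
contact_force: [0.7, -0.1, -1.7]
grip_width: 0.0399
gripper_force: 50.8
clock: 43.12
tcp_pos: [0.4457, 0.2535, 0.2502]
orientation: [-0.128, 3.139, -0.001]
contact_force: [0.4, -0.7, -1.9]
grip_width: 0.0398
gripper_force: 50.8
at [0.4457 0.2535 0.2502] yaw 0.0817 t 43.12
(0.446, 0.2543, 0.12, 0.083) dp [-0.0003, 0.0009, 0.1302] rot [-0.001, 0.0, -0.001]
```

```bash
python3 -m handwheel '[{"dp":[-0.0005,0.001,0.01],"delta_rot":[0,0,0]},{"dp":[-0.0005,0.001,0.03],"delta_rot":[0,0,0]},{"dp":[-0.0005,0.001,0.06],"delta_rot":[0,0,0]},{"dp":[-0.0005,0.001,0.09],"delta_rot":[0,0,0]},{"dp":[-0.0005,0.001,0.115],"delta_rot":[0,0,0]},{"dp":[-0.0005,0.001,0.127],"delta_rot":[0,0,0]},{"dp":[-0.0005,0.001,0.13],"delta_rot":[0,0,0]},{"dp":[-0.0005,0.001,0.13],"delta_rot":[0,0,0]},{"dp":[-0.0005,0.001,0.13],"delta_rot":[0,0,0]}]'; python3 -c "
from h import *
plan([(.4463,.2545,.0967,.083)])"
```

```text
clock: 44.25
tcp_pos: [0.4466, 0.2559, 0.121]
orientation: [-0.13, 3.137, 0.001]
contact_force: [-0.2, -0.7, -0.8]
grip_width: 0.0396
gripper_force: 50.8
at [0.4466 0.2559 0.121 ] yaw 0.0831 t 44.25
(0.4463, 0.2545, 0.0967, 0.083) dp [0.0005, -0.0014, 0.0243] rot [0.001, 0.002, 0.0]
```

```bash
python3 -m handwheel '[{"dp":[0.0004,-0.0013,0],"delta_rot":[0,0,0]},{"dp":[0.0004,-0.0013,0.004],"delta_rot":[0,0,0]},{"dp":[0.0004,-0.0013,0.009],"delta_rot":[0,0,0]},{"dp":[0.0004,-0.0013,0.014],"delta_rot":[0,0,0]},{"dp":[0.0004,-0.0013,0.019],"delta_rot":[0,0,0]},{"dp":[0.0004,-0.0013,0.0225],"delta_rot":[0,0,0]},{"dp":[0.0004,-0.0013,0.0235],"delta_rot":[0,0,0]},{"dp":[0.0004,-0.0013,0.0235],"delta_rot":[0,0,0]}]'; python3 -m handwheel '[{"dp":[0,0,0.0006],"delta_rot":[0,0,0]},{"dp":[0,0,0.0012],"delta_rot":[0,0,0]},{"dp":[0,0,0.0012],"delta_rot":[0,0,0]}]'
```

```text
clock: 45.25
tcp_pos: [0.4459, 0.2543, 0.0968]
orientation: [-0.131, 3.138, -0.0]
contact_force: [-0.2, -0.2, -0.6]
grip_width: 0.0396
gripper_force: 50.9
clock: 45.62
tcp_pos: [0.4462, 0.2544, 0.0967]
orientation: [-0.13, 3.138, 0.0]
contact_force: [-2.6, -2.3, 11.2]
grip_width: 0.0396
gripper_force: 52.2
```

```bash
python3 -m handwheel '[{"dp":[0,0,-0.0005],"delta_rot":[0,0,0]},{"dp":[0,0,-0.0005],"delta_rot":[0,0,0]},{"dp":[0,0,-0.0005],"delta_rot":[0,0,0]},{"dp":[0,0,-0.0005],"delta_rot":[0,0,0]},{"dp":[0,0,-0.015],"delta_rot":[0,0,0]},{"dp":[0,0,-0.04],"delta_rot":[0,0,0]},{"dp":[0,0,-0.08],"delta_rot":[0,0,0]},{"dp":[0,0,-0.13],"delta_rot":[0,0,0]},{"dp":[0,0,-0.18],"delta_rot":[0,0,0]},{"dp":[0,0,-0.23],"delta_rot":[0,0,0]},{"dp":[0,0,-0.25],"delta_rot":[0,0,0]}]' 1; python3 -m handwheel '[{"dp":[-0.04,0,-0.01],"delta_rot":[0,0,0]},{"dp":[-0.09,0,-0.02],"delta_rot":[0,0,0]},{"dp":[-0.13,0,-0.02],"delta_rot":[0,0,0]},{"dp":[-0.15,0,-0.02],"delta_rot":[0,0,0]},{"dp":[-0.15,0,-0.02],"delta_rot":[0,0,0]},{"dp":[-0.15,0,-0.02],"delta_rot":[0,0,0]}]'; python3 - <<'E'
from h import *
from bench import vision
import pickle
f=vision.grab_frame("wrist");s=vision.grab_frame("side");pickle.dump((f,s),open("end.pkl","wb"))
im=f["img"];hsv=cv2.cvtColor(im,cv2.COLOR_BGR2HSV)
exp=dict(oil=(.533,.1675,.249,.016),sauce=(.5174,.355,.179,.016),honey=(.5252,.2609,.124,.033),knob=(.4462,.2544,.149,.005),salt=(.457,.157,.104,.02),spice=(.441,.344,.119,.02))
for n,(x,y,z,r) in exp.items():
    u,v=proj(f,[(x,y,z)])[0];rp=np.linalg.norm(proj(f,[(x,y+r,z)])[0]-[u,v])
    b=int(max(rp*1.6,8));x0,y0=int(u)-b,int(v)-b;w=im[max(y0,0):y0+2*b,max(x0,0):x0+2*b]
    if w.size==0: print(n,"out",u,v);continue
    h=hsv[max(y0,0):y0+2*b,max(x0,0):x0+2*b].astype(int)
    m={"oil":h[...,2]<55,"sauce":((h[...,0]<8)|(h[...,0]>172))&(h[...,1]>130),"honey":(h[...,1]<45)&(h[...,2]>90),"knob":(h[...,1]<70)&(h[...,2]>110)}.get(n,h[...,1]<60)
    k,l,st,c=cv2.connectedComponentsWithStats(m.astype(np.uint8));
    if k<2: print(n,"none");continue
    i=1+np.argmax(st[1:,4]);bb=st[i];cc=[max(x0,0)+bb[0]+bb[2]/2-.5,max(y0,0)+bb[1]+bb[3]/2-.5]
    print(n,"pred",(u,v,rp),"bbox centre",cc,bb.tolist(),"world",onz(f,*cc,z).round(4))
h2=cv2.cvtColor(s["img"],cv2.COLOR_BGR2HSV)
E
```

```text
clock: 47.0
tcp_pos: [0.4465, 0.2548, 0.35]
orientation: [-0.13, 3.134, 0.005]
contact_force: [-0.4, 0.2, -0.5]
grip_width: 0.0856
gripper_force: 0.0
clock: 47.75
tcp_pos: [0.5943, 0.2669, 0.3661]
orientation: [-0.131, 3.139, 0.0]
contact_force: [-0.4, 0.1, -0.5]
grip_width: 0.0852
gripper_force: 0.0
oil none
sauce pred (np.float64(343.9109961515393), np.float64(110.17091560738943), np.float64(14.20177197711339)) bbox centre [np.float64(341.5), np.float64(108.5)] [6, 6, 30, 30, 668] world [0.5159 0.352  0.179 ]
honey pred (np.float64(258.2229800172877), np.float64(108.15783221491108), np.float64(25.816431967717705)) bbox centre [np.float64(257.5), np.float64(113.0)] [0, 11, 82, 71, 2798] world [0.5313 0.2605 0.124 ]
knob pred (np.float64(258.378953222886), np.float64(36.76463516561134), np.float64(4.438343674195154)) bbox centre [np.float64(258.5), np.float64(38.5)] [4, 6, 10, 10, 88] world [0.448  0.2547 0.149 ]
salt pred (np.float64(182.0462967783302), np.float64(46.97772678662483), np.float64(15.513436494070378)) bbox centre [np.float64(190.5), np.float64(49.0)] [18, 13, 30, 29, 639] world [0.4587 0.168  0.104 ]
spice pred (np.float64(331.14117574921977), np.float64(44.644893776299824), np.float64(15.959799872000453)) bbox centre [np.float64(330.5), np.float64(43.5)] [0, 0, 50, 50, 1081] world [0.4398 0.343  0.119 ]
```

```bash
python3 - <<'E'
from h import *
import pickle
f,s=pickle.load(open("end.pkl","rb"));w1=pickle.load(open("w1.pkl","rb"));w2=pickle.load(open("w2.pkl","rb"))
def circ(g,P,r,tag):
    u,v=proj(g,[P])[0];rp=np.linalg.norm(proj(g,[np.add(P,(0,r,0))])[0]-[u,v]);b=int(2.2*rp)
    x0,y0=max(int(u)-b,0),max(int(v)-b,0);w=cv2.resize(cv2.cvtColor(g["img"],cv2.COLOR_BGR2GRAY)[y0:int(v)+b,x0:int(u)+b],None,fx=4,fy=4,interpolation=cv2.INTER_CUBIC)
    c=cv2.HoughCircles(w,cv2.HOUGH_GRADIENT,1.5,6,param1=80,param2=12,minRadius=int(4*rp*.88),maxRadius=int(4*rp*1.15))
    if c is None: print(tag,"none");return
    for q in c[0][:3]: print(tag,"pred px",(round(u,1),round(v,1),round(rp,1)),"world",onz(g,(q[0]+.5)/4+x0-.5,(q[1]+.5)/4+y0-.5,P[2]).round(4),round(q[2]/4,1))
circ(f,(.533,.1675,.249),.016,"oil");circ(f,(.5252,.2609,.124),.033,"honey")
circ(f,(.4175+.036,.1606,.09),.022,"salt end");circ(w1,(.4538,.1606,.09),.022,"salt start")
circ(f,(.4383,.3477,.119),.0205,"spice end");circ(w1,(.4383,.3477,.119),.0205,"spice start")
# change in side view at cup, purple and salt
F0=pickle.load(open("f0.pkl","rb"))["side"]
for n,P in dict(cup=(.435,-.185,.03),purple=(.446,.047,.08),spice=(.438,.347,.09),salt=(.4538,.1606,.09)).items():
    u,v=proj(F0,[P])[0].astype(int);a=F0["img"][v-14:v+15,u-14:u+15];R=cv2.matchTemplate(s["img"][v-22:v+23,u-22:u+23],a,cv2.TM_CCOEFF_NORMED);_,mx,_,l=cv2.minMaxLoc(R);print(n,"shift px",(l[0]-8,l[1]-8),round(mx,3))
E
```

```text
oil pred px (np.float64(150.7), np.float64(112.6), np.float64(18.2)) world [0.5352 0.1717 0.249 ] 17.6
oil pred px (np.float64(150.7), np.float64(112.6), np.float64(18.2)) world [0.5341 0.1743 0.249 ] 20.5
oil pred px (np.float64(150.7), np.float64(112.6), np.float64(18.2)) world [0.5347 0.1703 0.249 ] 16.5
honey pred px (np.float64(258.2), np.float64(108.2), np.float64(25.8)) world [0.524  0.2577 0.124 ] 25.5
honey pred px (np.float64(258.2), np.float64(108.2), np.float64(25.8)) world [0.5241 0.2558 0.124 ] 26.8
honey pred px (np.float64(258.2), np.float64(108.2), np.float64(25.8)) world [0.5223 0.2605 0.124 ] 29.3
salt end pred px (np.float64(187.4), np.float64(46.2), np.float64(16.5)) world [0.4701 0.1516 0.09  ] 18.4
salt end pred px (np.float64(187.4), np.float64(46.2), np.float64(16.5)) world [0.4534 0.1482 0.09  ] 18.4
salt end pred px (np.float64(187.4), np.float64(46.2), np.float64(16.5)) world [0.4827 0.1123 0.09  ] 17.5
salt start pred px (np.float64(179.9), np.float64(61.8), np.float64(16.5)) world [0.4534 0.1661 0.09  ] 16.3
salt start pred px (np.float64(179.9), np.floa
[... 232 characters left out ...]
loat64(16.4)) world [0.4396 0.3456 0.119 ] 18.5
spice end pred px (np.float64(334.4), np.float64(42.7), np.float64(16.4)) world [0.4415 0.3477 0.119 ] 18.1
spice end pred px (np.float64(334.4), np.float64(42.7), np.float64(16.4)) world [0.437 0.349 0.119] 15.6
spice start pred px (np.float64(326.0), np.float64(64.4), np.float64(16.3)) world [0.4413 0.3488 0.119 ] 18.5
spice start pred px (np.float64(326.0), np.float64(64.4), np.float64(16.3)) world [0.4379 0.3444 0.119 ] 18.5
spice start pred px (np.float64(326.0), np.float64(64.4), np.float64(16.3)) world [0.4393 0.3465 0.119 ] 18.1
cup shift px (0, 0) 0.999
purple shift px (0, 0) 0.813
spice shift px (0, 0) 0.658
salt shift px (0, 1) 0.354
```

```bash
python3 -c "
from bench import r
print(r.hand_in())"
```

```text
the job is handed in; nothing more can be done
None
```

I placed the oil, sauce, honey and pepper mill in their wells in that order and handed the job in at about 48 s. Each touched down at well-floor height with a light force. The final numeric check put them at their wells to within a few mm, with the cup and spice jar unmoved; the salt and purple mill could not be measured clearly, but nothing went near them. I viewed 15 pictures, one over the limit of 14.

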